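# Put the jar labeller's drive into gear

### The job

Get the jar labeller ready by engaging its gear: turn the blue-handled swing tab aside, lift the clear cover out by its orange fin and lay it gently, plate down, wholly on the blue mat. Then ease the red-knobbed gear lever over towards where the cover was, without slamming it, and rock the spindle by its black bar until the teeth mesh and the lever drops fully home; let go of everything. Leave the red-capped jars standing where they are.

Things in the scene. Friction and masses are not known exactly. Their poses are not given: they have to be found in the camera images.
- labeller: White drive unit, fixed to the desk; base 170 x 340 x 20 mm. Origin: centre of its underside, on the desk; z up. From its -y to +y end: swing tab (pivot at y -150 mm), cover seat (centre y -70 mm, outside 130 x 110 mm; seat 80 mm, rim 87 mm above the desk), gear lever (hinge at y 0), spindle with yellow gear (axis at y +95 mm). It may stand turned by up to 0.2 rad.
- swing_tab (a joint): Angle (rad) of the swing tab about a vertical axis. 0: its 55 mm steel tongue points along the labeller's +y, over the cover's edge, and holds the cover down; it grows anticlockwise seen from above, up to a stop at 1.6. From about 1.1 the tongue is clear of the cover. Stays where it is left (about 0.04 N m to turn).
- tab_grip (a point): Middle of the tab's blue handle, on the tab's pivot axis, 116 mm above the desk. The handle is an upright bar 12 mm thick, 44 mm long along the tongue and 34 mm high (top 131 mm above the desk); its y axis runs along the tongue, away from the pivot.
- cover: Loose clear plate with orange edges, 110 x 90 x 6 mm (x, y, z), 100 to 160 g, with an upright orange fin. Origin: centre of the plate's underside. It starts in its seat, underside 80 mm above the desk, 2 mm play all round, axes parallel to the labeller's; lift it straight up 10 mm to free it. While it is in, the nose of its fin blocks the gear lever.
- cover_fin (a point): Grip point in the cover's orange fin, 36 mm above the underside of the plate and 5 mm towards the cover's +y from its centre. The fin is 12 mm thick (cover's x), 73 mm long (cover's y, from 16 mm on the -y side to 57 mm on the +y side of the cover's centre) and its top is 56 mm above the underside.
- gear_lever (a joint): Angle (rad) of the lever about a level hinge. 0: neutral, knob leaning 0.314 rad towards the spindle; grows as the knob tips towards the cover seat; upright at 0.314, past that it falls on by its weight. At about 0.65 its lower tooth rests on a gear tooth if they do not line up, pressing with 2 to 3 N; it drops in by itself when a gap comes. 0.838: fully home, 10 mm deep.
- lever_knob (a point): Centre of the lever's red knob, a cylinder 40 mm in diameter and 50 mm long along the lever, 100 mm from the hinge; the lever bar is 12 mm thick. The lever with knob weighs 0.65 kg. Any grip on the knob with the fingers either side along the labeller's x lets it pivot between them.
- lever_hinge (a point): Middle of the lever's hinge, 100 mm above the desk; the knob swings about it in the labeller's y-z plane.
- spindle (a joint): Angle (rad) about the vertical axis, anticlockwise from above, stops at -1.6 and 1.6. The gear, 150 mm in diameter, has 14 teeth 13 mm wide (pitch 0.449 rad); at 0 a tooth faces the lever, at +0.224 or -0.224 a gap does (good to about 0.03 rad for the 11 mm lever tooth). About 0.05 to 0.15 N m to turn; stays where it is left; once meshed it is locked but for a little play.
- spindle_bar (a point): Middle of the black bar on top of the spindle, on the spindle axis, 130 mm above the desk. The bar is 14 mm thick, 64 mm long and 40 mm high (top 150 mm above the desk); its y axis runs along the bar, which lies along the labeller's y at spindle angle 0.
- mat: Blue mat fixed to the desk on one side of the labeller, 180 x 170 x 4 mm. Origin: centre of its underside, on the desk.
- jar_tray: Grey tray, 160 x 170 mm, walls 30 mm high, fixed to the desk on the side of the labeller away from the mat; origin: centre of its underside. Three jars stand in it.
- jar_a: Clear specimen jar with a red screw cap, 66 mm in diameter, 74 mm high, 90 g, standing in the tray; origin: centre of its underside. To be left alone.
- jar_b: Clear specimen jar with a red screw cap, 66 mm in diameter, 74 mm high, 90 g, standing in the tray; origin: centre of its underside. To be left alone.
- jar_c: Clear specimen jar with a red screw cap, 66 mm in diameter, 74 mm high, 90 g, standing in the tray; origin: centre of its underside. To be left alone.
Not all that is in view belongs to the job. Leave any pink, purple or turquoise look-alike of the cover alone.

How it is judged:
On the way, in this order (a step that is already met when the one before it is completed fails the run):
1. the swing tab is turned clear of the cover, which is still in its seat (value of joint swing_tab above 1 rad and z of cover in the frame of labeller above 0.075 m), for 0.1 s.
2. the cover lies flat, wholly on the mat, let go (x of cover in the frame of mat between -0.045 and 0.045 m and y of cover in the frame of mat between -0.045 and 0.045 m and height (world z) of cover below 0.01 m and angle between cover's own z axis and vertical below 0.1 rad and linear speed of cover below 0.02 m/s and contact force between the fingers and cover below 0.1 N), for 0.2 s.
At the end, for the whole second after the job is handed in: The gear lever is fully home (angle over 0.79 of 0.838 rad), the swing tab stands turned aside (over 1.0 rad), the cover lies at rest, plate down, flat within 0.1 rad, on the mat (its centre within 45 mm of the mat's centre along each of the mat's axes), and nothing is held (all of step 2 and value of joint gear_lever above 0.79 rad and value of joint swing_tab above 1 rad); the robot touches nothing.
It fails at once if a jar is knocked over or moved more than 30 mm (distance of any of jar_a, jar_b, jar_c from where it was at the start of the episode above 0.03 m or angle between any of jar_a, jar_b, jar_c's own z axis and vertical above 0.4 rad).
It fails at once if the gear lever is slammed over (faster than 5 rad/s) (velocity of joint gear_lever above 5 rad/s).
It fails at once if the cover is dropped (falls faster than 0.8 m/s with no finger on it) (linear speed of cover above 0.8 m/s and contact force between the fingers and cover below 0.1 N).
It also fails if it takes over 72 s, if anything falls off the work surface, if the arm or the gripper's body presses on something with over 40 N, if the wrist force passes 120 N, or if a joint passes its speed limit or range.

### The arm

A 6-joint arm with a two-finger parallel gripper is mounted at the origin on the work surface. World frame = base frame: x ahead of the robot, y to its left, z up, the work surface at z = 0. Lengths are in m, angles in rad, forces in N, time in s.
With the tool pointing down it reaches from about 0.35 to 0.725 m from the base axis. Payload 4.3 kg.
Tool frame: the origin (TCP) lies between the finger pads; the fingertips stand 14 mm ahead of it and the grasp point (between the pads) lies 5 mm behind it; z points along the fingers, y is the line along which they close (so a half turn about z gives the same grasp; the last joint's range is limited). The gripper opens to 85 mm and grips with 20 to 120 N. Pads are 22 mm wide; open, the fingers measure 114 mm over their backs; the gripper's body (76 mm by 85 mm) begins 54 mm behind the grasp point. The pads swing forward as they close: fully open they stand 13 mm farther back than shut.
Start: joints at [-1.338, 0.377, 0.081, 1.274, 0, 1.46], TCP at [0.193, -0.542, 0.245] pointing down, gripper open.
Joint ranges: [-2.72, 2.72], [-0.84, 1.66], [-1.02, 1.22], [-1.77, 2.12], [-1.37, 1.28], [-3.14, 3.14]. Speed limits (rad/s): [2.57, 2.57, 3.14, 3.14, 3.14, 3.14].

### API

Orientations are given as a unit quaternion [x, y, z, w].
In Python, from plant import bot gives the robot as it stands. The module is installed in compiled form; this text tells all that it offers.
- The arm moves only by the tool drive_tool, never from a script. Its arguments are lists of equal length, an entry for each row: "grip": the gripper's target within -1 to 1 (fully open at 1, half-way at 0, shut at -1); "offset": the shift along the tool's x, y, z in units of 0.2 m (1.0 is 0.2 m), a list of three; "delta_rot": the turn, a rotation vector about the tool's x, y, z in units of 120 degrees (1.0 is 120 degrees), a list of three. A call has 1 to 20 rows; each row is the pose to reach, as a shift and turn from the pose commanded when the call began, along the tool's axes at that moment; what a row does not reach only later rows make up. A row lasts 1/10 s, in which the tool goes at most 50 mm and 8.59 degrees, less where a joint would pass 70% of its speed; a pose out of reach is approached as far as the arm can. A call with a number of a shift or a turn outside -1 to 1 is refused whole. A call with a gripper value outside its range is refused whole. The fingers move at their own pace and stop on an object; the grip force is fixed at half the most. Time passes only in rows, so rows that repeat a pose let the fingers close. It gives the time, the measured TCP pose, the force, the opening and the grip force at its end, in the units of the state.
- bot.get_state(): the state, without advancing time (a new reading comes with each control period).
- bot.camera(name): name is "side" or "top" or "wrist"; returns a dict with "image" (480x640x3 uint8, red, green, blue), "depth" (480x640 float32, m along the optical axis (not along the pixel's ray), 0 where there is no reading), "vertical_fov" (degrees; the focal length in pixels is half the picture's height over the tangent of half this angle, whatever the lens; pixels are square), "cx", "cy" (the principal point, pixels), "eye" and "attitude" of the camera in the world. Camera axes: x right, y up, looking along -z (the intrinsics and any distortion apply to the point x, -y, -z); pixel columns grow to the right and rows downward; lengths in m; the calibration is good to about 2 mm. A picture is of the moment at which its call begins.
- bot.finish_job(): hands the job in; it is judged then, once.
The state is a dict: "t": time; "joint_positions": joint angles; "dq": joint speeds; "tau": joint torques, N m; "tcp_pos": TCP position; "ee_rot": TCP orientation; "wrist_force": force on the tool from outside, world axes, zero at the start; "ft_torque": the same for the moment, N m; "opening": opening from 0.0 (shut) to 1.0 (fully open); "finger_force": force on a finger pad.
Only numpy, scipy, OpenCV 4.12 (cv2) and the standard library are available. Lean on these libraries where they do the work, as an engineer would, in place of code of your own. Each camera call takes 0.05 s, during which the arm holds its last target. There are 200 camera calls.

## Working session

There is one attempt and no reset: what is moved stays moved. The work goes in short steps, Python scripts to look and compute and a tool call to move; the robot and the scene stay as the last step left them, time stands still between calls to the robot, and variables do not carry over. Pictures are saved under pics/ and viewed, at most 10 in all, crops included, and the job is handed in when it is done.

Besides the shell and the picture viewer there is one more tool, called after "Call:" by a JSON object that holds its "op" and its "data", one argument or row to a line. drive_tool: Moves the arm, as the interface text tells. Its arguments: {"type":"object","properties":{"grip":{"type":"array","items":{"type":"number"}},"offset":{"type":"array","items":{"type":"array","items":{"type":"number","minimum":-1,"maximum":1}}},"delta_rot":{"type":"array","items":{"type":"array","items":{"type":"number","minimum":-1,"maximum":1}}}},"required":["grip","offset","delta_rot"]}

```bash
mkdir -p pics
cat > h.py <<'E'
import numpy as np, cv2, pickle
from plant import bot
from scipy.spatial.transform import Rotation as R
def cam(n):
    c=bot.camera(n); 
    c['f']=240/np.tan(np.radians(c['vertical_fov'])/2); return c
def att(c):
    a=np.array(c['attitude']); return a if a.shape==(3,3) else R.from_quat(a).as_matrix()
def cloud(c):
    v,u=np.mgrid[0:480,0:640]; d=c['depth']
    P=np.stack([(u-c['cx'])/c['f']*d,-(v-c['cy'])/c['f']*d,-d],-1)
    W=P@att(c).T+np.array(c['eye']); W[d==0]=np.nan; return W
def save(c,n): cv2.imwrite('pics/'+n,c['image'][...,::-1])
def goal(p,Rm,s=None):
    "print shift/turn units to bring TCP to p, orientation matrix Rm"
    s=s or bot.get_state(); T=R.from_quat(s['ee_rot']).as_matrix()
    print('off',np.round(T.T@(np.array(p)-s['tcp_pos'])/.2,4),'rot',np.round(R.from_matrix(T.T@Rm).as_rotvec()/np.radians(120),4))
E
python3 - <<'E'
from h import *
for n in ['top','side']:
    c=cam(n); pickle.dump(c,open(n+'.pkl','wb')); save(c,n+'0.png')
    print({k:v for k,v in c.items() if k not in('image','depth')})
s=bot.get_state(); print(s); print(R.from_quat(s['ee_rot']).as_matrix().round(3))
E
```

```text
{'vertical_fov': 44.86337486736674, 'cx': 324.4244477417654, 'cy': 239.664914355403, 'eye': array([ 0.39660429, -0.02269699,  1.30294819]), 'attitude': array([-0.05240569,  0.03393084,  0.71540525, -0.69591499]), 'f': np.float64(581.3708303680091)}
{'vertical_fov': 49.73258388867661, 'cx': 320.25303508314727, 'cy': 235.98761537753842, 'eye': array([0.18954663, 0.75813136, 0.894911  ]), 'attitude': array([-0.08856669,  0.39580185,  0.89679238, -0.17680572]), 'f': np.float64(517.833248269812)}
{'t': 0.1, 'joint_positions': array([-1.33830211e+00,  3.77983005e-01,  7.97746116e-02,  1.27439506e+00,
        1.99345404e-05,  1.46047950e+00]), 'dq': array([-0.001259  , -0.00274897,  0.00302454,  0.00019272,  0.00172314,
        0.00108058]), 'tau': array([ 5.66904619e-04, -4.64692891e+01,  2.70582962e+01,  1.19923748e-02,
       -1.78753266e-04,  1.16872272e-05]), 'tcp_pos': array([ 0.193152  , -0.54099997,  0.24446413]), 'ee_rot': array([ 9.85345604e-01,  1.70567360e-01, -4.52143622e-05, -9.02484024e-04]), 'wrist_force': array([ 0.6112718 , -0.35338131,  0.51357391]), 'ft_torque': array([ 0.00073867, -0.01009857,  0.01097829]), 'finger_force': 0.0, 'opening': 1.0006504264132037}
[[ 0.942  0.336 -0.   ]
 [ 0.336 -0.942  0.002]
 [ 0.    -0.002 -1.   ]]
```

View pics/top0.png

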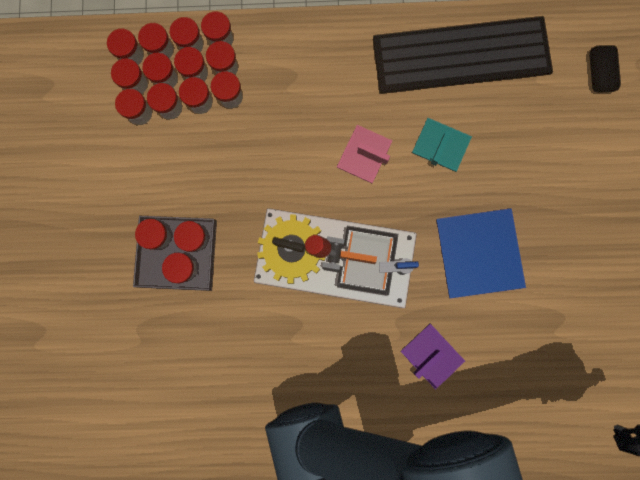

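View pics/side0.png

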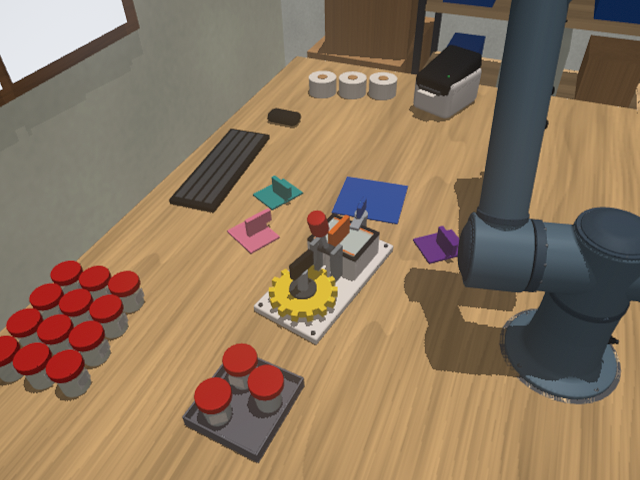

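The top view shows the labeller at (335,258), with the spindle left at (290,246), the knob at (317,246) and the blue tab handle at (406,265). The mat is at (481,253) and the tray at (175,253).

Cover candidates: pink (365,153), teal (441,145), purple (433,355), and the clear plate with orange fin (360,258). The last one fits, because it sits in the seat and is orange. I'll confirm it in a crop while measuring.

Run:
```python
from h import *
c=pickle.load(open('top.pkl','rb')); W=cloud(c); hsv=cv2.cvtColor(c['image'],cv2.COLOR_RGB2HSV)
cv2.imwrite('pics/crop0.png',cv2.resize(c['image'][195:320,240:440,::-1],None,fx=4,fy=4,interpolation=cv2.INTER_CUBIC)[:600,:800])
H,S,V=[hsv[...,i].astype(int) for i in range(3)]; Z=W[...,2]
v,u=np.mgrid[0:480,0:640]
def box(a,b,c_,d): return (u>a)&(u<b)&(v>c_)&(v<d)
def rep(n,m):
    P=W[m]; P=P[~np.isnan(P).any(1)]
    r=cv2.minAreaRect((P[:,:2]*1000).astype(np.float32)); 
    print(n,len(P),'med',np.median(P,0).round(4),'rect',np.round(r[0],1),np.round(r[1],1),round(r[2],2),'z',np.percentile(P[:,2],[2,98]).round(4))
    return P
L=box(240,430,195,320)
rep('base',L&(Z>.012)&(Z<.028)&(S<60))
rep('base_all',L&(Z>.012)&(Z<.03))
rep('mat',box(430,535,200,305)&(H>105)&(H<125)&(S>120)&(Z<.02))
rep('tray',box(120,230,205,300)&(Z>.02)&(Z<.04))
rep('gear',L&(H>20)&(H<35)&(S>150)&(Z>.04))
rep('knob',L&((H<5)|(H>173))&(S>150))
rep('fin',L&(H>6)&(H<16)&(S>170)&(Z>.115))
rep('tab',L&(H>105)&(H<125)&(S>120)&(Z>.1))
rep('bar',L&(Z>.135)&(V<70)&box(265,312,225,260))
rep('rim',L&(Z>.083)&(Z<.095)&box(330,400,225,300))
# base axis by PCA of fin/handle
for n,m in [('fin',L&(H>6)&(H<16)&(S>170)&(Z>.125)),('tab',L&(H>105)&(H<125)&(S>120)&(Z>.12))]:
    P=W[m][:,:2]; e=np.linalg.eigh(np.cov(P.T))[1][:,1]; print(n,np.arctan2(e[1],e[0]))
```

```text
base 4194 med [ 0.4776 -0.0133  0.0198] rect [515.2 -13. ] [339.1 169.4] 78.86 z [0.0142 0.0252]
base_all 4370 med [ 0.4798 -0.0114  0.0198] rect [515.8 -12.9] [340.2 170.5] 78.76 z [0.0141 0.0254]
mat 5971 med [ 0.5161 -0.3376  0.0038] rect [ 517.4 -337.6] [177.7 169.2] 6.42 z [-0.0015  0.0091]
tray 739 med [0.5331 0.328  0.0287] rect [535.8 344.4] [171.2 160.4] 85.88 z [0.0205 0.0372]
gear 1999 med [0.5233 0.0885 0.0549] rect [533.4  84.8] [145.4 139.3] 6.3 z [0.0496 0.0604]
knob 336 med [0.5201 0.0182 0.2182] rect [519.1  17.6] [45.9 34.3] 64.29 z [0.1875 0.225 ]
fin 219 med [ 0.5045 -0.0548  0.1358] rect [505.8 -24.9] [138.6  36.5] 72.01 z [0.1209 0.2156]
tab 102 med [ 0.4852 -0.1586  0.1309] rect [ 485.8 -158.9] [10.1 40.8] 0.2 z [0.1269 0.1347]
bar 217 med [0.5324 0.0787 0.1492] rect [533.5  79. ] [62.  14.1] 73.5 z [0.1389 0.1536]
rim 2378 med [ 0.4976 -0.0838  0.0864] rect [503.4 -74.4] [147.1 130.2] 78.87 z [0.0832 0.0925]
fin 1.3704188374130857
tab 1.6045192107877446
```

View pics/crop0.png

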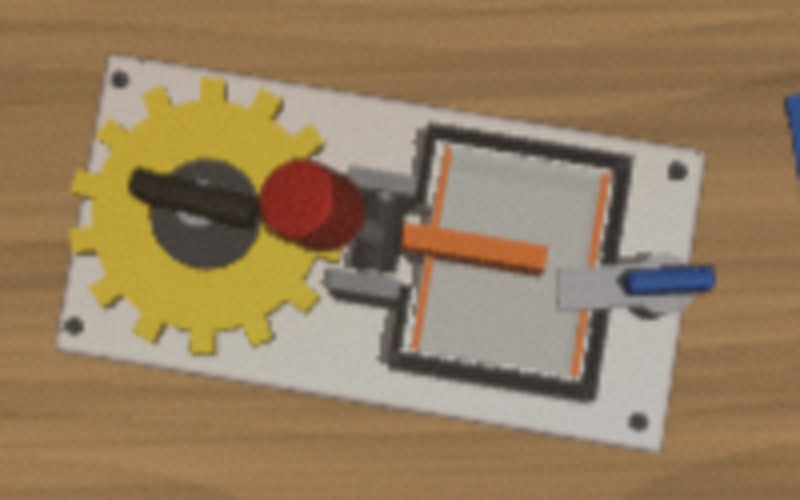

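The crop shows the orange-finned clear plate sitting in the seat, with the fin from (405,235) to (545,258). The steel tongue at (590,285) still lies over its edge, so this is the cover. The blue handle at (670,278) puts the tab at about 0.2 rad. The labeller's yaw is about -0.196 rad.

Call:
{"op": "drive_tool", "data": {
  "grip": [1, 1, 1, 1, 1, 1, 1, 1, 1, 1],
  "offset": [
    [1, -0.65, 0.1],
    [1, -0.65, 0.1],
    [1, -0.65, 0.1],
    [1, -0.65, 0.1],
    [1, -0.65, 0.1],
    [1, -0.65, 0.1],
    [1, -0.65, 0.1],
    [1, -0.65, 0.1],
    [1, -0.65, 0.1],
    [1, -0.65, 0.1]
  ],
  "delta_rot": [
    [0, 0, -0.6025],
    [0, 0, -0.6025],
    [0, 0, -0.6025],
    [0, 0, -0.6025],
    [0, 0, -0.6025],
    [0, 0, -0.6025],
    [0, 0, -0.6025],
    [0, 0, -0.6025],
    [0, 0, -0.6025],
    [0, 0, -0.6025]
  ]
}}

```text
t: 1.1
tcp_pos: [0.3378, -0.3515, 0.2249]
ee_rot: [0.695, 0.719, 0.0, -0.0]
wrist_force: [0.1, 0.1, 0.1]
opening: 1.002
finger_force: 0.0
```

```bash
cat >> h.py <<'E'
O=np.array([.5155,-.013]); YAW=np.radians(78.8-90)
def lab(x,y,z): c,s=np.cos(YAW),np.sin(YAW); return np.array([O[0]+c*x-s*y,O[1]+s*x+c*y,z])
def down(yawy):
    "tool down with tool y at world angle yawy"
    y=np.array([np.cos(yawy),np.sin(yawy),0]); z=np.array([0,0,-1.]); return np.stack([np.cross(y,z),y,z],1)
E
python3 - <<'E'
from h import *
print(bot.get_state()['joint_positions'].round(3)); goal(lab(0,-.15,.18),down(.034))
E
```

```text
[-0.936  0.209 -0.204  1.159 -0.     0.601]
off [0.9311 0.775  0.2249] rot [-0.0003 -0.0004 -0.0001]
```

Call:
{"op": "drive_tool", "data": {
  "grip": [1, 1, 1, 1, 1, 1, 1, 1, 1, 1, 1, 1, -1, -1, -1, -1, -1, -1, -1, -1],
  "offset": [
    [0.931, 0.775, 0.2],
    [0.931, 0.775, 0.2],
    [0.931, 0.775, 0.2],
    [0.931, 0.775, 0.2],
    [0.931, 0.775, 0.2],
    [0.931, 0.775, 0.2],
    [0.931, 0.775, 0.2],
    [0.931, 0.775, 0.3],
    [0.931, 0.775, 0.4],
    [0.931, 0.775, 0.48],
    [0.931, 0.775, 0.545],
    [0.931, 0.775, 0.545],
    [0.931, 0.775, 0.545],
    [0.931, 0.775, 0.545],
    [0.931, 0.775, 0.545],
    [0.931, 0.775, 0.545],
    [0.931, 0.775, 0.545],
    [0.931, 0.775, 0.545],
    [0.931, 0.775, 0.545],
    [0.931, 0.775, 0.545]
  ],
  "delta_rot": [
    [0, 0, 0],
    [0, 0, 0],
    [0, 0, 0],
    [0, 0, 0],
    [0, 0, 0],
    [0, 0, 0],
    [0, 0, 0],
    [0, 0, 0],
    [0, 0, 0],
    [0, 0, 0],
    [0, 0, 0],
    [0, 0, 0],
    [0, 0, 0],
    [0, 0, 0],
    [0, 0, 0],
    [0, 0, 0],
    [0, 0, 0],
    [0, 0, 0],
    [0, 0, 0],
    [0, 0, 0]
  ]
}}

```text
t: 3.1
tcp_pos: [0.4864, -0.1608, 0.1169]
ee_rot: [0.695, 0.719, -0.0, 0.0]
wrist_force: [-3.3, 0.2, 6.2]
opening: 0.13
finger_force: 59.3
```

Call:
{"op": "drive_tool", "data": {
  "grip": [-1, -1, -1, -1, -1, -1, -1, -1, -1, -1, -1, -1, -1, -1, 1, 1, 1, 1, 1],
  "offset": [
    [0, 0, 0],
    [0, 0, 0],
    [0, 0, 0],
    [0, 0, 0],
    [0, 0, 0],
    [0, 0, 0],
    [0, 0, 0],
    [0, 0, 0],
    [0, 0, 0],
    [0, 0, 0],
    [0, 0, 0],
    [0, 0, 0],
    [0, 0, 0],
    [0, 0, 0],
    [0, 0, 0],
    [0, 0, 0],
    [0, 0, 0],
    [0, 0, 0],
    [0, 0, 0]
  ],
  "delta_rot": [
    [0, 0, -0.05],
    [0, 0, -0.1],
    [0, 0, -0.15],
    [0, 0, -0.2],
    [0, 0, -0.25],
    [0, 0, -0.3],
    [0, 0, -0.35],
    [0, 0, -0.4],
    [0, 0, -0.45],
    [0, 0, -0.5],
    [0, 0, -0.55],
    [0, 0, -0.575],
    [0, 0, -0.575],
    [0, 0, -0.575],
    [0, 0, -0.575],
    [0, 0, -0.575],
    [0, 0, -0.575],
    [0, 0, -0.575],
    [0, 0, -0.575]
  ]
}}

```text
t: 5.0
tcp_pos: [0.4865, -0.1606, 0.1161]
ee_rot: [0.166, 0.986, -0.0, -0.0]
wrist_force: [-0.1, -0.1, 0.2]
opening: 0.964
finger_force: 0.0
```

Run:
```python
from h import *
print(bot.get_state()['joint_positions'].round(3)); goal(lab(0,-.065,.2),down(YAW)); goal(lab(0,-.15,.2),down(YAW))
```

```text
[-0.443  0.331 -0.335  0.906 -0.    -0.11 ]
off [ 0.0596  0.4229 -0.4193] rot [-1.000e-04 -1.000e-04  6.844e-01]
off [ 0.0014  0.0019 -0.4193] rot [-1.000e-04 -1.000e-04  6.844e-01]
```

Call:
{"op": "drive_tool", "data": {
  "grip": [1, 1, 1, 1, 1, 1, 1, 1, 1, 1, 1, 1, 1, 1, 1, 1],
  "offset": [
    [0.0, 0.0, -0.2],
    [0.0, 0.0, -0.42],
    [0.06, 0.423, -0.42],
    [0.06, 0.423, -0.42],
    [0.06, 0.423, -0.42],
    [0.06, 0.423, -0.42],
    [0.06, 0.423, -0.42],
    [0.06, 0.423, -0.42],
    [0.06, 0.423, -0.42],
    [0.06, 0.423, -0.42],
    [0.06, 0.423, -0.42],
    [0.06, 0.423, -0.42],
    [0.06, 0.423, -0.42],
    [0.06, 0.423, -0.42],
    [0.06, 0.423, -0.25],
    [0.06, 0.423, -0.25]
  ],
  "delta_rot": [
    [0, 0, 0],
    [0, 0, 0.06],
    [0, 0, 0.13],
    [0, 0, 0.2],
    [0, 0, 0.27],
    [0, 0, 0.34],
    [0, 0, 0.41],
    [0, 0, 0.48],
    [0, 0, 0.55],
    [0, 0, 0.62],
    [0, 0, 0.684],
    [0, 0, 0.684],
    [0, 0, 0.684],
    [0, 0, 0.684],
    [0, 0, 0.684],
    [0, 0, 0.684]
  ]
}}

```text
t: 6.6
tcp_pos: [0.5, -0.0759, 0.163]
ee_rot: [0.772, 0.636, -0.002, -0.003]
wrist_force: [-1.4, 0.2, -0.1]
opening: 1.001
finger_force: 0.0
```

Run:
```python
from h import *
goal(lab(0,-.065,.111),down(YAW)); save(cam('side'),'side1.png')
```

```text
off [-0.0015  0.0165  0.2601] rot [-0.0032 -0.0002  0.001 ]
```

View pics/side1.png

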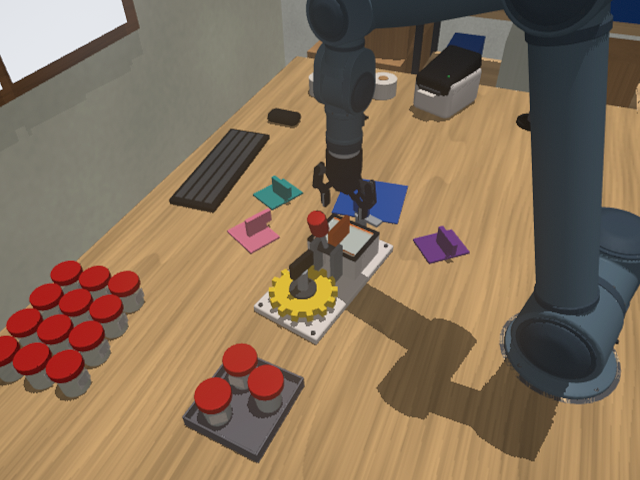

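The fin stands clear between the open fingers at (340,232), and the tongue at (372,218) is turned off the cover. I'll descend now.

Call:
{"op": "drive_tool", "data": {
  "grip": [1, 1, 1, 1, 1, 1],
  "offset": [
    [0, 0, 0.08],
    [0, 0, 0.16],
    [0, 0, 0.24],
    [0, 0, 0.26],
    [0, 0, 0.26],
    [0, 0, 0.26]
  ],
  "delta_rot": [
    [0, 0, 0],
    [0, 0, 0],
    [0, 0, 0],
    [0, 0, 0],
    [0, 0, 0],
    [0, 0, 0]
  ]
}}

```text
t: 7.25
tcp_pos: [0.5036, -0.0769, 0.1155]
ee_rot: [0.772, 0.635, 0.0, 0.001]
wrist_force: [0.5, -0.0, -0.2]
opening: 0.997
finger_force: 0.0
```

Run:
```python
from h import *
goal(lab(0,-.065,.111),down(YAW)); print(bot.get_state()['wrist_force'])
```

```text
off [ 0.     -0.0038  0.0225] rot [0.0008 0.0001 0.0006]
[ 0.54474703 -0.01216407 -0.16408562]
```

Call:
{"op": "drive_tool", "data": {
  "grip": [1, -1, -1, -1, -1, -1, -1, -1, -1, -1, -1, -1, -1, -1, -1, -1, -1, -1, -1],
  "offset": [
    [0, -0.004, 0.02],
    [0, -0.004, 0.02],
    [0, -0.004, 0.02],
    [0, -0.004, 0.02],
    [0, -0.004, 0.02],
    [0, -0.004, 0.02],
    [0, -0.004, 0.02],
    [0, -0.004, 0.02],
    [0, -0.004, 0.02],
    [0, -0.004, 0.0],
    [0, -0.004, -0.03],
    [0, -0.004, -0.06],
    [0, -0.004, -0.12],
    [0, -0.004, -0.2],
    [0, -0.004, -0.28],
    [0, -0.004, -0.36],
    [0, -0.004, -0.44],
    [0, -0.004, -0.46],
    [0, -0.004, -0.46]
  ],
  "delta_rot": [
    [0, 0, 0],
    [0, 0, 0],
    [0, 0, 0],
    [0, 0, 0],
    [0, 0, 0],
    [0, 0, 0],
    [0, 0, 0],
    [0, 0, 0],
    [0, 0, 0],
    [0, 0, 0],
    [0, 0, 0],
    [0, 0, 0],
    [0, 0, 0],
    [0, 0, 0],
    [0, 0, 0],
    [0, 0, 0],
    [0, 0, 0],
    [0, 0, 0],
    [0, 0, 0]
  ]
}}

```text
t: 9.15
tcp_pos: [0.5027, -0.0767, 0.2074]
ee_rot: [0.772, 0.635, 0.001, 0.001]
wrist_force: [0.3, -0.7, -1.4]
opening: 0.13
finger_force: 58.4
```

Run:
```python
from h import *
a=np.radians(6.4); M=np.array([.517,-.3375]); p=M+.005*np.array([-np.sin(a),np.cos(a)])
for z in (.2,.036): goal([*p,z],down(a))
```

```text
off [-1.2416  0.3143  0.0379] rot [ 0.0011  0.0003 -0.1462]
off [-1.2414  0.3124  0.8579] rot [ 0.0011  0.0003 -0.1462]
```

Call:
{"op": "drive_tool", "data": {
  "grip": [-1, -1, -1, -1, -1, -1, -1, -1],
  "offset": [
    [-0.15, 0.03, 0],
    [-0.35, 0.08, 0],
    [-0.55, 0.14, 0],
    [-0.75, 0.19, 0],
    [-0.9, 0.23, 0],
    [-1, 0.25, 0],
    [-1, 0.25, 0],
    [-1, 0.25, 0]
  ],
  "delta_rot": [
    [0, 0, -0.02],
    [0, 0, -0.05],
    [0, 0, -0.08],
    [0, 0, -0.11],
    [0, 0, -0.14],
    [0, 0, -0.146],
    [0, 0, -0.146],
    [0, 0, -0.146]
  ]
}}

```text
t: 9.95
tcp_pos: [0.5119, -0.2821, 0.2052]
ee_rot: [0.667, 0.745, 0.0, -0.001]
wrist_force: [-0.3, 0.3, -1.6]
opening: 0.135
finger_force: 58.4
```

Run:
```python
from h import *
a=np.radians(6.4); M=np.array([.517,-.3375]); p=M+.005*np.array([-np.sin(a),np.cos(a)])
for z in (.05,.036): goal([*p,z],down(a))
```

```text
off [-0.2547 -0.0041  0.7758] rot [-0.0006 -0.0009 -0.0006]
off [-0.2548 -0.004   0.8458] rot [-0.0006 -0.0009 -0.0006]
```

Call:
{"op": "drive_tool", "data": {
  "grip": [-1, -1, -1, -1, -1, -1, -1, -1, -1, -1, -1],
  "offset": [
    [-0.1, 0, 0.05],
    [-0.2, 0, 0.15],
    [-0.255, -0.004, 0.3],
    [-0.255, -0.004, 0.45],
    [-0.255, -0.004, 0.58],
    [-0.255, -0.004, 0.68],
    [-0.255, -0.004, 0.74],
    [-0.255, -0.004, 0.78],
    [-0.255, -0.004, 0.81],
    [-0.255, -0.004, 0.81],
    [-0.255, -0.004, 0.81]
  ],
  "delta_rot": [
    [0, 0, 0],
    [0, 0, 0],
    [0, 0, 0],
    [0, 0, 0],
    [0, 0, 0],
    [0, 0, 0],
    [0, 0, 0],
    [0, 0, 0],
    [0, 0, 0],
    [0, 0, 0],
    [0, 0, 0]
  ]
}}

```text
t: 11.05
tcp_pos: [0.5179, -0.3336, 0.0451]
ee_rot: [0.667, 0.745, -0.0, 0.001]
wrist_force: [0.2, -0.4, -1.3]
opening: 0.132
finger_force: 58.4
```

Call:
{"op": "drive_tool", "data": {
  "grip": [-1, -1, -1, -1, -1],
  "offset": [
    [0, 0, 0.015],
    [0, 0, 0.03],
    [0, 0, 0.042],
    [0, 0, 0.047],
    [0, 0, 0.047]
  ],
  "delta_rot": [
    [0, 0, 0],
    [0, 0, 0],
    [0, 0, 0],
    [0, 0, 0],
    [0, 0, 0]
  ]
}}

```text
t: 11.55
tcp_pos: [0.5172, -0.3331, 0.0347]
ee_rot: [0.667, 0.745, -0.0, -0.0]
wrist_force: [-0.4, 0.7, -1.3]
opening: 0.135
finger_force: 58.5
```

Call:
{"op": "drive_tool", "data": {
  "grip": [-1, -1, -1],
  "offset": [
    [0, 0, 0.008],
    [0, 0, 0.012],
    [0, 0, 0.012]
  ],
  "delta_rot": [
    [0, 0, 0],
    [0, 0, 0],
    [0, 0, 0]
  ]
}}

```text
t: 11.85
tcp_pos: [0.5174, -0.3333, 0.0345]
ee_rot: [0.667, 0.745, -0.0, 0.001]
wrist_force: [-4.4, 2.4, 11.2]
opening: 0.135
finger_force: 60.3
```

Call:
{"op": "drive_tool", "data": {
  "grip": [-1, 1, 1, 1, 1, 1, 1, 1, 1, 1, 1, 1, 1],
  "offset": [
    [0, 0, -0.01],
    [0, 0, -0.01],
    [0, 0, -0.01],
    [0, 0, -0.01],
    [0, 0, -0.01],
    [0, 0, -0.01],
    [0, 0, -0.05],
    [0, 0, -0.2],
    [0, 0, -0.4],
    [0, 0, -0.6],
    [0, 0, -0.8],
    [0, 0, -1],
    [0, 0, -1]
  ],
  "delta_rot": [
    [0, 0, 0],
    [0, 0, 0],
    [0, 0, 0],
    [0, 0, 0],
    [0, 0, 0],
    [0, 0, 0],
    [0, 0, 0],
    [0, 0, 0],
    [0, 0, 0],
    [0, 0, 0],
    [0, 0, 0],
    [0, 0, 0],
    [0, 0, 0]
  ]
}}

```text
t: 13.15
tcp_pos: [0.52, -0.3353, 0.2402]
ee_rot: [0.667, 0.745, 0.0, 0.006]
wrist_force: [0.7, -0.7, 0.6]
opening: 0.999
finger_force: 0.0
```

Run:
```python
from h import *
save(cam('side'),'side2.png')
th=.314;k=lab(0,.1*np.sin(th),.1+.1*np.cos(th));print('knob',k)
print(bot.get_state()['joint_positions'].round(3)); goal(k+[0,0,.07],down(YAW)); goal(k,down(YAW))
```

```text
knob [0.52149923 0.01729832 0.19511057]
[-0.675  0.462  0.188  1.289 -0.     0.784]
off [ 1.7466  0.208  -0.1499] rot [0.0032 0.0024 0.1465]
off [1.7486 0.2059 0.2001] rot [0.0032 0.0024 0.1465]
```

View pics/side2.png

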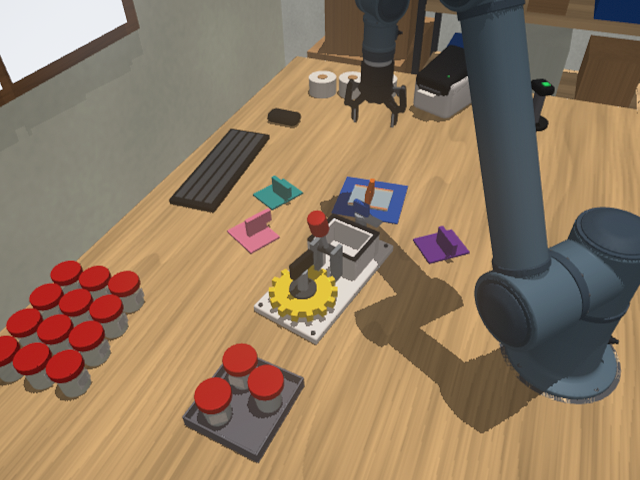

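The cover lies flat within the mat at (372,195), the seat at (350,235) is empty, and the lever is still neutral with its knob at (317,222). Next is the knob.

Call:
{"op": "drive_tool", "data": {
  "grip": [1, 1, 1, 1, 1, 1],
  "offset": [
    [0.25, 0.03, -0.15],
    [0.5, 0.06, -0.15],
    [0.75, 0.09, -0.15],
    [1, 0.12, -0.15],
    [1, 0.12, -0.15],
    [1, 0.12, -0.15]
  ],
  "delta_rot": [
    [0, 0, 0.04],
    [0, 0, 0.08],
    [0, 0, 0.12],
    [0, 0, 0.147],
    [0, 0, 0.147],
    [0, 0, 0.147]
  ]
}}

```text
t: 13.8
tcp_pos: [0.5183, -0.13, 0.2618]
ee_rot: [0.772, 0.636, -0.001, -0.001]
wrist_force: [-0.4, -0.2, 0.3]
opening: 1.002
finger_force: 0.0
```

Run:
```python
from h import *
k=lab(0,.031,.195)
goal(k+[0,0,.07],down(YAW)); goal(k+[0,0,-.005],down(YAW))
```

```text
off [ 0.7265 -0.1257 -0.0159] rot [-0.0008  0.      0.0012]
off [ 0.7265 -0.1251  0.3591] rot [-0.0008  0.      0.0012]
```

Call:
{"op": "drive_tool", "data": {
  "grip": [1, 1, 1, 1, 1, 1, 1, 1, 1, 1, 1],
  "offset": [
    [0.25, -0.04, -0.02],
    [0.5, -0.08, -0.02],
    [0.726, -0.126, -0.02],
    [0.726, -0.126, -0.02],
    [0.726, -0.126, 0.08],
    [0.726, -0.126, 0.16],
    [0.726, -0.126, 0.24],
    [0.726, -0.126, 0.32],
    [0.726, -0.126, 0.35],
    [0.726, -0.126, 0.35],
    [0.726, -0.126, 0.35]
  ],
  "delta_rot": [
    [0, 0, 0],
    [0, 0, 0],
    [0, 0, 0],
    [0, 0, 0],
    [0, 0, 0],
    [0, 0, 0],
    [0, 0, 0],
    [0, 0, 0],
    [0, 0, 0],
    [0, 0, 0],
    [0, 0, 0]
  ]
}}

```text
t: 14.9
tcp_pos: [0.523, 0.0146, 0.1928]
ee_rot: [0.773, 0.634, -0.0, 0.0]
wrist_force: [-0.6, -0.0, -0.7]
opening: 1.0
finger_force: 0.0
```

Run:
```python
from h import *
goal(lab(0,.031,.19),down(YAW)); save(cam('side'),'side3.png')
for q in np.arange(0,.7,.1):
    t=.314-q; print(q, np.round([(.1*np.sin(t)-.0309)/.2,(.0951-.1*np.cos(t))/.2],4))
```

```text
off [ 0.0124 -0.01    0.014 ] rot [ 0.0002  0.0002 -0.001 ]
0.0 [-0.0001 -0.0001]
0.1 [-0.0483 -0.0131]
0.2 [-0.0976 -0.0213]
0.30000000000000004 [-0.1475 -0.0245]
0.4 [-0.1974 -0.0227]
0.5 [-0.247  -0.0159]
0.6000000000000001 [-0.2956 -0.0042]
```

View pics/side3.png

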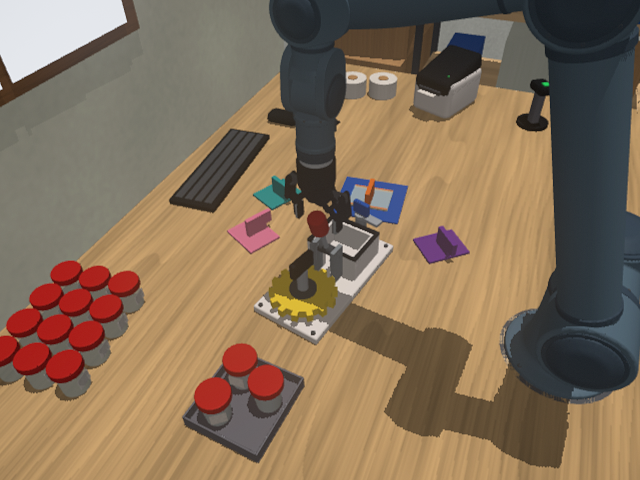

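The knob at (317,222) is between the fingers. I'll close on it and then carry it over the arc.

Call:
{"op": "drive_tool", "data": {
  "grip": [1, -1, -1, -1, -1, -1, -1],
  "offset": [
    [0.012, -0.01, 0.01],
    [0.012, -0.01, 0.01],
    [0.012, -0.01, 0.01],
    [0.012, -0.01, 0.01],
    [0.012, -0.01, 0.01],
    [0.012, -0.01, 0.01],
    [0.012, -0.01, 0.01]
  ],
  "delta_rot": [
    [0, 0, 0],
    [0, 0, 0],
    [0, 0, 0],
    [0, 0, 0],
    [0, 0, 0],
    [0, 0, 0],
    [0, 0, 0]
  ]
}}

```text
t: 15.65
tcp_pos: [0.5215, 0.0183, 0.191]
ee_rot: [0.773, 0.634, 0.0, 0.0]
wrist_force: [0.1, -0.2, 4.4]
opening: 0.459
finger_force: 60.2
```

Call:
{"op": "drive_tool", "data": {
  "grip": [-1, -1, -1, -1, -1, -1, -1, -1, -1, -1, -1, -1, -1, -1],
  "offset": [
    [-0.024, 0, -0.007],
    [-0.048, 0, -0.013],
    [-0.073, 0, -0.018],
    [-0.098, 0, -0.021],
    [-0.122, 0, -0.023],
    [-0.147, 0, -0.0245],
    [-0.172, 0, -0.024],
    [-0.197, 0, -0.0227],
    [-0.222, 0, -0.0195],
    [-0.247, 0, -0.016],
    [-0.271, 0, -0.0105],
    [-0.295, 0, -0.004],
    [-0.295, 0, -0.004],
    [-0.295, 0, -0.004]
  ],
  "delta_rot": [
    [0, 0, 0],
    [0, 0, 0],
    [0, 0, 0],
    [0, 0, 0],
    [0, 0, 0],
    [0, 0, 0],
    [0, 0, 0],
    [0, 0, 0],
    [0, 0, 0],
    [0, 0, 0],
    [0, 0, 0],
    [0, 0, 0],
    [0, 0, 0],
    [0, 0, 0]
  ]
}}

```text
t: 17.05
tcp_pos: [0.5099, -0.0399, 0.1913]
ee_rot: [0.773, 0.634, 0.0, 0.0]
wrist_force: [4.0, 3.5, -2.7]
opening: 0.455
finger_force: 61.8
```

Run:
```python
from h import *
s=bot.get_state();p=s['tcp_pos'];d=p[:2]-O;print(d@[-np.sin(YAW),np.cos(YAW)],d@[np.cos(YAW),np.sin(YAW)],p[2],s['wrist_force'],s['opening'])
```

```text
-0.027463897361812047 -0.00022615233276819047 0.19125203697211793 [ 4.04836754  3.45338071 -2.73854562] 0.454715445354961
```

Call:
{"op": "drive_tool", "data": {
  "grip": [-1, -1, -1, 1, 1, 1, 1, 1, 1, 1, 1, 1, 1],
  "offset": [
    [-0.01, 0, 0.003],
    [-0.02, 0, 0.006],
    [-0.02, 0, 0.006],
    [-0.02, 0, 0.006],
    [-0.02, 0, 0.006],
    [-0.02, 0, 0.006],
    [-0.02, 0, 0.006],
    [-0.02, 0, 0.006],
    [-0.02, 0, -0.1],
    [-0.02, 0, -0.25],
    [-0.02, 0, -0.4],
    [-0.02, 0, -0.4],
    [-0.02, 0, -0.4]
  ],
  "delta_rot": [
    [0, 0, 0],
    [0, 0, 0],
    [0, 0, 0],
    [0, 0, 0],
    [0, 0, 0],
    [0, 0, 0],
    [0, 0, 0],
    [0, 0, 0],
    [0, 0, 0],
    [0, 0, 0],
    [0, 0, 0],
    [0, 0, 0],
    [0, 0, 0]
  ]
}}

```text
t: 18.35
tcp_pos: [0.5093, -0.0437, 0.2718]
ee_rot: [0.773, 0.634, 0.0, 0.001]
wrist_force: [-0.3, -0.1, -0.2]
opening: 1.003
finger_force: 0.0
```

```bash
cat > st.py <<'E'
from h import *
def measure(name):
    c=cam('side'); W=cloud(c); save(c,name); hsv=cv2.cvtColor(c['image'],cv2.COLOR_RGB2HSV)
    H,S,V=[hsv[...,i].astype(int) for i in range(3)]
    X=W-[*O,0]; x=X[...,0]*np.cos(YAW)+X[...,1]*np.sin(YAW); y=-X[...,0]*np.sin(YAW)+X[...,1]*np.cos(YAW); z=X[...,2]
    m=((H<6)|(H>172))&(S>130)&(abs(x)<.03)&(abs(y)<.1)&(z>.12)
    print('knob',m.sum(),[np.median(a[m]).round(4) for a in (x,y,z)])
    m=(V<70)&(S<120)&(abs(x)<.04)&(abs(y-.095)<.04)&(z>.142)&(z<.156)
    P=np.stack([x[m],y[m]],1).astype(np.float32)
    if len(P)>20:
        e=np.linalg.eigh(np.cov(P.T))[1][:,1]; e*=np.sign(e[1]); print('bar',len(P),P.mean(0),'angle',np.arctan2(-e[0],e[1]),cv2.minAreaRect(P*1000))
E
python3 - <<'E'
from st import *
measure('side4.png'); print(bot.get_state()['joint_positions'].round(3))
p=lab(0,.095,.2)
goal(p,down(YAW-.09)); goal([*p[:2],.245],down(YAW-.09))
E
```

```text
knob 417 [np.float64(-0.0082), np.float64(-0.0213), np.float64(0.2057)]
bar 182 [-0.00391597  0.09842102] angle -0.11794017225276719 ((-2.9473063945770264, 96.39713287353516), (63.04632568359375, 14.352372169494629), 83.72370147705078)
[-0.209  0.24  -0.045  1.287 -0.     1.558]
off [0.6315 0.0036 0.3538] rot [-0.0002  0.0001  0.0425]
off [0.6314 0.0035 0.1288] rot [-0.0002  0.0001  0.0425]
```

View pics/side4.png

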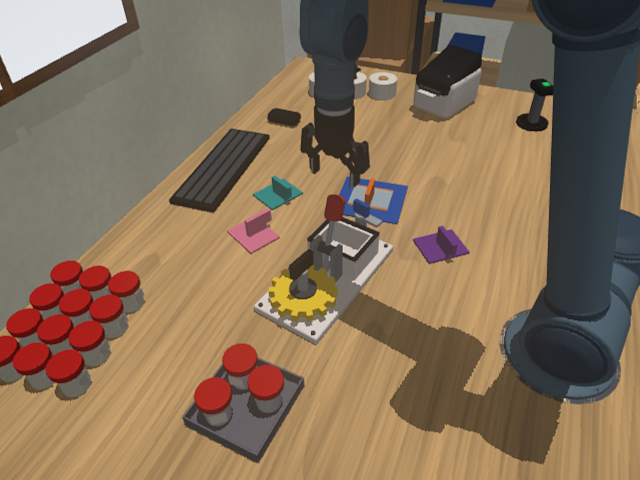

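The lever now rests on a tooth, with its knob at (335,208) tipped towards the seat. The spindle stands at about -0.11, so I'll grip the bar and turn it about -0.11 (clockwise).

Call:
{"op": "drive_tool", "data": {
  "grip": [1, 1, 1, 1, 1, 1, 1, 1, 1, 1, 1, 1, -1, -1, -1, -1, -1, -1, -1, -1],
  "offset": [
    [0.2, 0, 0],
    [0.4, 0, 0.05],
    [0.6, 0, 0.1],
    [0.632, 0.003, 0.2],
    [0.632, 0.003, 0.3],
    [0.632, 0.003, 0.4],
    [0.632, 0.003, 0.5],
    [0.632, 0.003, 0.6],
    [0.632, 0.003, 0.68],
    [0.632, 0.003, 0.72],
    [0.632, 0.003, 0.72],
    [0.632, 0.003, 0.72],
    [0.632, 0.003, 0.72],
    [0.632, 0.003, 0.72],
    [0.632, 0.003, 0.72],
    [0.632, 0.003, 0.72],
    [0.632, 0.003, 0.72],
    [0.632, 0.003, 0.72],
    [0.632, 0.003, 0.72],
    [0.632, 0.003, 0.72]
  ],
  "delta_rot": [
    [0, 0, 0.047],
    [0, 0, 0.047],
    [0, 0, 0.047],
    [0, 0, 0.047],
    [0, 0, 0.047],
    [0, 0, 0.047],
    [0, 0, 0.047],
    [0, 0, 0.047],
    [0, 0, 0.047],
    [0, 0, 0.047],
    [0, 0, 0.047],
    [0, 0, 0.047],
    [0, 0, 0.047],
    [0, 0, 0.047],
    [0, 0, 0.047],
    [0, 0, 0.047],
    [0, 0, 0.047],
    [0, 0, 0.047],
    [0, 0, 0.047],
    [0, 0, 0.047]
  ]
}}

```text
t: 20.4
tcp_pos: [0.5338, 0.0805, 0.1276]
ee_rot: [0.803, 0.595, -0.0, -0.0]
wrist_force: [-3.2, 1.4, 6.5]
opening: 0.156
finger_force: 59.4
```

Call:
{"op": "drive_tool", "data": {
  "grip": [-1, -1, -1, -1, -1, -1, -1, -1],
  "offset": [
    [0, 0, 0],
    [0, 0, 0],
    [0, 0, 0],
    [0, 0, 0],
    [0, 0, 0],
    [0, 0, 0],
    [0, 0, 0],
    [0, 0, 0]
  ],
  "delta_rot": [
    [0, 0, 0.008],
    [0, 0, 0.016],
    [0, 0, 0.024],
    [0, 0, 0.032],
    [0, 0, 0.04],
    [0, 0, 0.046],
    [0, 0, 0.05],
    [0, 0, 0.05]
  ]
}}

```text
t: 21.2
tcp_pos: [0.5338, 0.0805, 0.1276]
ee_rot: [0.833, 0.553, -0.0, -0.0]
wrist_force: [-2.9, 0.7, 5.3]
opening: 0.151
finger_force: 59.4
```

Run:
```python
from st import *
measure('side5.png'); s=bot.get_state(); y=R.from_quat(s['ee_rot']).as_matrix()[:,1]; print('spindle~',np.arctan2(y[1],y[0])-YAW,s['ft_torque'],s['wrist_force'])
```

```text
knob 395 [np.float64(-0.008), np.float64(-0.039), np.float64(0.1972)]
bar 127 [-0.00041086  0.1114851 ] angle -0.22799284030359362 ((-2.69296932220459, 107.54856872558594), (37.72571563720703, 36.427852630615234), 26.8262939453125)
spindle~ -0.20405170210998896 [ 0.1294199   0.48239131 -0.09471923] [-3.45204183 -0.16958972  5.43417748]
```

The knob moved another 18 mm towards the seat and dropped 9 mm, which matches the lever being home at about 0.84. I'll release and retreat.

Call:
{"op": "drive_tool", "data": {
  "grip": [1, 1, 1, 1, 1, 1, 1, 1, 1, 1, 1, 1, 1],
  "offset": [
    [0, 0, 0],
    [0, 0, 0],
    [0, 0, 0],
    [0, 0, 0],
    [0, 0, 0],
    [0, 0, -0.1],
    [0, 0, -0.25],
    [0, 0, -0.45],
    [0, 0, -0.65],
    [0, 0, -0.85],
    [0, 0, -0.9],
    [0, 0, -0.9],
    [0, 0, -0.9]
  ],
  "delta_rot": [
    [0, 0, 0],
    [0, 0, 0],
    [0, 0, 0],
    [0, 0, 0],
    [0, 0, 0],
    [0, 0, 0],
    [0, 0, 0],
    [0, 0, 0],
    [0, 0, 0],
    [0, 0, 0],
    [0, 0, 0],
    [0, 0, 0],
    [0, 0, 0]
  ]
}}

```text
t: 22.55
tcp_pos: [0.5338, 0.0803, 0.306]
ee_rot: [0.833, 0.553, -0.001, -0.0]
wrist_force: [-0.8, 0.3, 0.0]
opening: 1.001
finger_force: 0.0
```

Run:
```python
from st import *
measure('side6.png')
```

```text
knob 394 [np.float64(-0.0083), np.float64(-0.0392), np.float64(0.1966)]
bar 181 [-0.0036412   0.09861737] angle -0.20914267110612986 ((-2.4020304679870605, 96.51191711425781), (63.0823974609375, 14.856487274169922), 78.98808288574219)
```

View pics/side6.png

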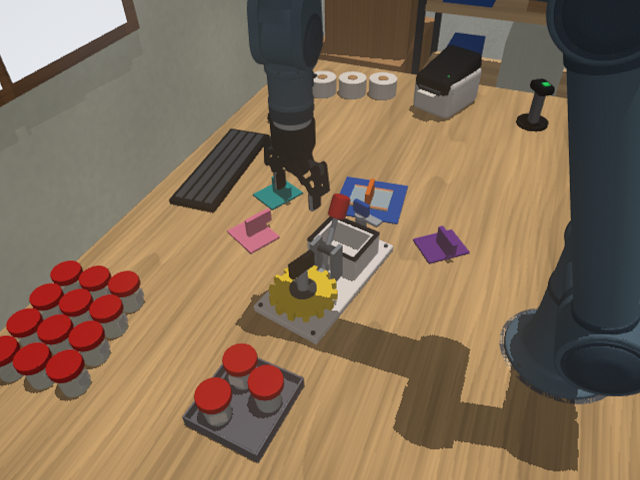

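The lever is home with its knob at (339,205), the cover is on the mat at (370,195), the tab is turned aside, the jars haven't moved, and the gripper is clear. I'm handing in.

```bash
python3 -c "
from plant import bot
print(bot.finish_job())"
```

```text
the job is handed in; nothing more can be done
None
```

I handed the job in at about 23 s of the 72 s allowed, and no verdict came back: camera checks showed the tab turned aside, the cover flat on the mat, the lever fully home, the jars unmoved and the gripper clear.

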